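# Finish the touch test of a repaired tablet

### The arm

A 7-joint arm with a two-finger parallel gripper is mounted at the origin on the work surface. World frame = base frame: x ahead of the robot, y to its left, z up, the work surface at z = 0. Lengths are in m, angles in rad, forces in N, time in s.
With the tool pointing down it reaches from about 0.425 to 0.875 m from the base axis. Payload 4.7 kg.
Tool frame: the origin (TCP) lies between the finger pads, 19 mm behind the fingertips; this is the grasp point; z points along the fingers, y is the line along which they close (so a half turn about z gives the same grasp; the last joint's range is limited). The gripper opens to 87 mm and grips with 3 to 60 N. Pads are 19 mm wide; open, the fingers measure 117 mm over their backs; the gripper's body (75 mm by 190 mm) begins 51 mm behind the grasp point.
Start: joints at [-1.119, 0.321, -0.07, 1.45, 0.023, 1.371, -0.057], TCP at [0.276, 0.589, 0.241] pointing down, gripper open.
Joint ranges: [-2.86, 2.86], [-0.3, 2.09], [-1.38, 1.24], [0.06, 2.45], [-1.56, 4.7], [0.09, 2.05], [-2.69, 2.69]. Speed limits (rad/s): [2.57, 2.57, 3.14, 3.14, 3.14, 3.14, 3.14].

### API

Orientations are given as a rotation vector (axis times angle).
In Python, from bench import ctrl gives the robot as it stands.
- The arm moves only by the tool send_rows, never from a script. Its argument "steps" is a list of rows, each an object of numbers: "tx", "ty", "tz": the shift along the tool's x, y, z in units of 60 mm (1.0 is 60 mm); "turn": the turn about the tool's z in units of 8 degrees (1.0 is 8 degrees); "grip": the opening, from 0 (shut) to 1 (fully open). A call has 1 to 12 rows; each row shifts and turns the commanded pose from where the row before left it, along the tool's axes as they then stand; what a row does not reach is not made up. A row lasts 1/8 s, in which the tool goes at most 62.5 mm and 10.7 degrees, less where a joint would pass 70% of its speed; a pose out of reach is approached as far as the arm can. A call is refused whole if a number of a shift passes 1 or a number of a turn 1, either way. A call with a gripper value outside its range is refused whole. The fingers move at their own pace and stop on an object; "newtons" is the grip in N (left out, the last holds). Time passes only in rows, so rows that do not move let the fingers close. It gives the time, the measured TCP pose, the force, the opening and the grip force at its end, in the units of the state.
- ctrl.get_state(): the state, without advancing time (a new reading comes with each control period).
- ctrl.get_image(name): name is "scene" or "top"; returns a dict with "pixels" (420x560x3 uint8, red, green, blue), "K" (3x3 intrinsics, pixels), "dist" ([k1, k2, p1, p2, k3] as OpenCV has them; the pictures are not rectified), "cam_to_world" (4x4, takes a point from camera to world coordinates). Camera axes: x right, y down, z forward; pixel columns grow to the right and rows downward; lengths in m; the calibration is good to about 2 mm. A picture is of the moment at which its call begins. There is no depth.
- ctrl.close_job(): hands the job in; it is judged then, once.
The state is a dict: "time": time; "joint_positions": joint angles; "qd": joint speeds; "joint_torque": joint torques, N m; "position": TCP position; "tool_rot": TCP orientation; "ft_force": force on the tool from outside, world axes, zero at the start; "torque": the same for the moment, N m; "grip_width": opening from 0.0 (shut) to 1.0 (fully open); "grip_force": force on a finger pad.
Only numpy, scipy, OpenCV 4.12 (cv2) and the standard library are available. Lean on these libraries where they do the work, as an engineer would, in place of code of your own. Each camera call takes 0.05 s, during which the arm holds its last target. There are 200 camera calls.

### The job

The tablet clamped in the holder has a new screen and is running its touch test: rest the fingertips lightly on its orange square for two seconds for the long-press check and lift off, then tap the green key with the white tick to record a pass, and draw the hand well clear. Be gentle with the new glass, touch none of the other squares or keys on its screen, and leave everything else on the mat as it lies.

Things in the scene. Friction and masses are not known exactly. Their poses are not given: they have to be found in the camera images.
- tablet: 11-inch tablet, black bezel, 179 mm (x) by 248 mm (y), screen up, clamped in a fixed aluminium repair holder. Origin: centre of the holder's underside on the blue mat. z up; x points from the foot of the screen (row of three keys) to its head, y to the left seen from the foot. Level glass, all flush, 14.5 mm above the origin; clamp lips at both short ends 3 mm higher
- screen (a point): centre of the glass, on its surface; axes as the tablet's. The lit screen, 165 (x) by 234 mm (y), shows three keys in a row at the foot and above them two rows of three squares, 2 mm apart: one orange (still to test), five pale blue (tested). Which of the six is orange varies
- cell_orange: the orange square of the touch test, 54 mm (x) by 76 mm (y), axes parallel to the tablet's. Origin 3 mm below the glass surface at its centre. The new screen is dry-fitted on foam, not glued: a zone pressed gives about 1 mm per 4 N (2.5 mm at most), springs back, no click
- orange_top (a point): centre of the orange square on the glass surface
- cell_blue1: a pale blue (already tested) square, 54 x 76 mm, origin at its centre 3 mm below the glass surface; not to be touched
- cell_blue2: a pale blue (already tested) square, 54 x 76 mm, origin at its centre 3 mm below the glass surface; not to be touched
- cell_blue3: a pale blue (already tested) square, 54 x 76 mm, origin at its centre 3 mm below the glass surface; not to be touched
- cell_blue4: a pale blue (already tested) square, 54 x 76 mm, origin at its centre 3 mm below the glass surface; not to be touched
- cell_blue5: a pale blue (already tested) square, 54 x 76 mm, origin at its centre 3 mm below the glass surface; not to be touched
- key_pass: green key with a white tick, on the screen at the foot of the tablet, right-hand one of three seen from the foot, 52 mm (x) by 76 mm (y), axes as the tablet's. It is a flat picture on the glass, which gives under the finger like the orange square. Origin 3 mm below the glass at its centre
- key_pass_top (a point): centre of the green tick key on the glass surface
- key_fail: red key with a white cross, left-hand one at the foot, 52 x 76 mm; not to be touched
- key_back: grey key with a white chevron (back), middle one at the foot, 52 x 76 mm; not to be touched
- phone: another customer's phone, 147 x 72 x 8 mm, loose, screen up, left of the tablet; it also shows small squares, one of them orange: not part of this job. Origin: centre of its underside
- battery: removed battery pack, black, 95 x 62 x 6 mm, loose. Origin: centre of its underside
- screw_tray: aluminium screw tray, 60 x 60 x 16 mm, loose. Origin: centre of its underside
- spudger: black nylon spudger, 155 x 10 x 6 mm, loose, lying before the foot of the tablet. Origin: middle of its underside, x along it
- screwdriver: red-handled screwdriver, 150 mm long, loose, lying beyond the head of the tablet. Origin: its underside, x along it
- tweezers: steel tweezers, 130 mm long, 21 mm wide, 6 mm high, loose. Origin: near the middle, underside, x along them
- flux_bottle: white dropper bottle with a red cap, 32 mm across, 93 mm tall, loose, standing. Origin: centre of its underside
Mind the look-alikes: they are no part of the job. What is shaped like the phone but red or turquoise is not meant.

How it is judged:
On the way, in this order (a step that is already met when the one before it is completed fails the run):
1. the fingertips rest on the orange square for 1.5 s without a break (contact force between the fingers and cell_orange above 0.2 N), for 1.5 s.
2. they lift off the screen (contact force between the fingers and cell_orange below 0.05 N and contact force between the fingers and tablet below 0.05 N), for 0.15 s.
3. they tap the green tick key (contact force between the fingers and key_pass above 0.2 N), for 0.04 s.
At the end, for the whole second after the job is handed in: The orange square was touched for at least 1.5 s, the screen left, then the green tick key tapped; the hand is clear (TCP more than 70 mm above the glass, or more than 250 mm from the screen's centre to the side), and the loose things lie at rest within 10 mm of where they were, the bottle upright ((z of the grasp point in the frame of screen above 0.07 m or horizontal distance between the grasp point and screen above 0.25 m) and distance of each of phone, battery, screw_tray, spudger, screwdriver, tweezers, flux_bottle from where it was at the start of the episode below 0.01 m and angle between flux_bottle's own z axis and vertical below 0.2 rad and linear speed of each of phone, battery, screw_tray, spudger, screwdriver, tweezers, flux_bottle below 0.02 m/s).
It fails at once if another square or key of the tablet is touched (over 0.3 N) (contact force between any of the fingers, the arm and cell_blue1 above 0.3 N or contact force between any of the fingers, the arm and cell_blue2 above 0.3 N or contact force between any of the fingers, the arm and cell_blue3 above 0.3 N or contact force between any of the fingers, the arm and cell_blue4 above 0.3 N or contact force between any of the fingers, the arm and cell_blue5 above 0.3 N or contact force between any of the fingers, the arm and key_fail above 0.3 N or contact force between any of the fingers, the arm and key_back above 0.3 N).
It fails at once if the new screen or its holder is pressed harder than 30 N (contact force between any of the fingers, the arm and tablet above 30 N or contact force between any of the fingers, the arm and cell_orange above 30 N).
It fails at once if a loose thing is moved more than 10 mm or lifted, or the bottle is tipped (distance of any of phone, battery, screw_tray, spudger, screwdriver, tweezers, flux_bottle from where it was at the start of the episode above 0.01 m or angle between flux_bottle's own z axis and vertical above 0.2 rad).
It also fails if it takes over 48 s, if anything falls off the work surface, if the arm or the gripper's body presses on something with over 40 N, if the wrist force passes 120 N, or if a joint passes its speed limit or range.

## Working session

There is one attempt and no reset: what is moved stays moved. The work goes in short steps, Python scripts to look and compute and a tool call to move; the robot and the scene stay as the last step left them, time stands still between calls to the robot, and variables do not carry over. Pictures are saved under pics/ and viewed, at most 10 in all, crops included, and the job is handed in when it is done.

Besides the shell and the picture viewer there is one more tool, called after "Call:" by a JSON object that holds its "api" and its "payload", one argument or row to a line. send_rows: Moves the arm, as the interface text tells. Its arguments: {"type":"object","properties":{"steps":{"type":"array"},"newtons":{"type":"number"}},"required":["steps"]}

```bash
mkdir -p pics; ls; python3 - <<'E'
from bench import ctrl
import cv2, pickle
d={}
for n in("scene","top"):
    d[n]=ctrl.get_image(n); cv2.imwrite(f"pics/{n}.png",d[n]["pixels"][:,:,::-1])
pickle.dump(d,open("im.pkl","wb"))
s=ctrl.get_state(); print(s["time"],s["position"],s["tool_rot"],s["ft_force"],s["grip_width"])
E
```

```text
pics
0.1 [0.27537398 0.58826852 0.24026691] [-6.81994653e-01 -3.06637827e+00  2.65672171e-03] [0.40703133 1.18409969 0.43707717] 1.0032805395786322
```

View pics/top.png

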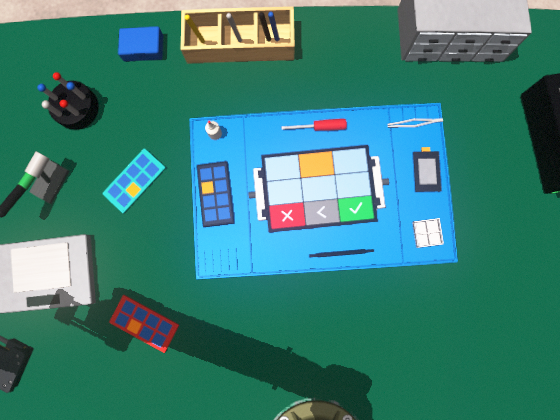

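View pics/scene.png

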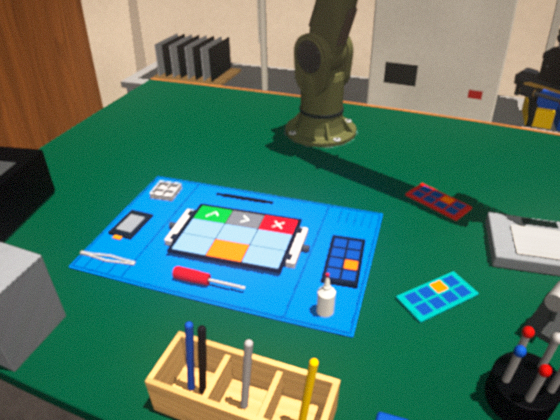

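The top view shows the tablet at (320,188), with the orange square at (316,163) in the middle of the head row and the green tick at (357,208). The scene view agrees: orange (230,250), green tick (213,214).

These could be mistaken for the orange square (top pixels):
- Orange square on the dark-blue phone, (207,187)
- Yellow-orange square on the turquoise phone, (133,190)
- Orange square on the red phone, (134,326)
- Battery's orange tab, (426,150)

I choose (316,163), which is inside the tablet. For green, I choose (357,208).

```bash
cat >h.py <<'E'
import cv2,numpy as np
def ray(im,p):
    u=cv2.undistortPoints(np.array([[p]],float),im["K"],np.array(im["dist"]))[0,0]
    T=np.array(im["cam_to_world"]); return T[:3,3],T[:3,:3]@np.array([u[0],u[1],1])
def plane(im,p,z):
    o,d=ray(im,p); return o+d*(z-o[2])/d[2]
def tri(a,pa,b,pb):
    o1,d1=ray(a,pa);o2,d2=ray(b,pb)
    t=np.linalg.lstsq(np.c_[d1,-d2],o2-o1,rcond=None)[0]
    x,y=o1+t[0]*d1,o2+t[1]*d2
    return (x+y)/2,np.linalg.norm(x-y)
def blob(im,lo,hi,near):
    h=cv2.cvtColor(im["pixels"],cv2.COLOR_RGB2HSV); m=cv2.inRange(h,lo,hi)
    n,l,s,c=cv2.connectedComponentsWithStats(m)
    i=min((i for i in range(1,n) if s[i,4]>60),key=lambda i:np.hypot(*(c[i]-near)))
    cn,_=cv2.findContours((l==i).astype(np.uint8),cv2.RETR_EXTERNAL,cv2.CHAIN_APPROX_NONE)
    k=cv2.convexHull(max(cn,key=cv2.contourArea))
    M=cv2.moments(k); return np.array([M["m10"]/M["m00"],M["m01"]/M["m00"]]),k,s[i,4]
E
python3 - <<'E'
import pickle; from h import *
d=pickle.load(open("im.pkl","rb")); t,s=d["top"],d["scene"]
OR=((8,120,150),(24,255,255)); GR=((50,150,100),(72,255,255)); RD=((170,120,120),(180,255,255))
P={}
for n,c,a,b in(("orange",OR,(316,163),(230,250)),("green",((50,120,150),(72,255,255)),(357,208),(213,214)),("red",((170,120,120),(180,255,255)),(287,216),(277,225))):
    pa,ka,na=blob(t,*c,a); pb,kb,nb=blob(s,*c,b)
    x,e=tri(t,pa,s,pb); P[n]=x
    q=plane(t,pa,.0165); r=plane(s,pb,.0165)
    w=np.array([plane(t,p[0],.0165)[:2] for p in ka]).astype(np.float32)
    print(n,pa.round(1),na,pb.round(1),nb,"tri",x.round(4),"err",e.round(4),"top",q.round(4),"scene",r.round(4),"rect",cv2.minAreaRect(w))
# mat corners seams -> height of a mat feature: whole mat blob
for im in(t,s):
    print(np.array(im["cam_to_world"])[:3,3].round(3))
i=t["pixels"][125:250,235:405,::-1]; cv2.imwrite("pics/crop.png",cv2.resize(i,None,fx=4.5,fy=4.5,interpolation=cv2.INTER_CUBIC))
E
```

```text
orange [315.9 164.1] 783 [227.  250.2] 616 tri [ 0.6399 -0.0151  0.0172] err 0.0001 top [ 0.6401 -0.0152  0.0165] scene [ 0.6392 -0.0155  0.0165] rect ((0.6402062773704529, -0.015134811401367188), (0.05481184273958206, 0.07642664760351181), 4.701457977294922)
green [355.3 208.3] 711 [213.1 213.5] 387 tri [ 0.5353 -0.1007  0.0198] err 0.0014 top [ 0.536  -0.1019  0.0165] scene [ 0.5311 -0.1024  0.0165] rect ((0.5361157655715942, -0.10201630741357803), (0.05132623761892319, 0.07716012001037598), 4.608764171600342)
red [286.7 215.3] 719 [278.5 224.1] 464 tri [0.5226 0.0551 0.019 ] err 0.0017 top [0.5231 0.0543 0.0165] scene [0.5192 0.0547 0.0165] rect ((0.5232747793197632, 0.054109930992126465), (0.05237557739019394, 0.0771728903055191), 4.5759100914001465)
[0.396 0.052 1.114]
[1.3   0.352 0.651]
```

View pics/crop.png

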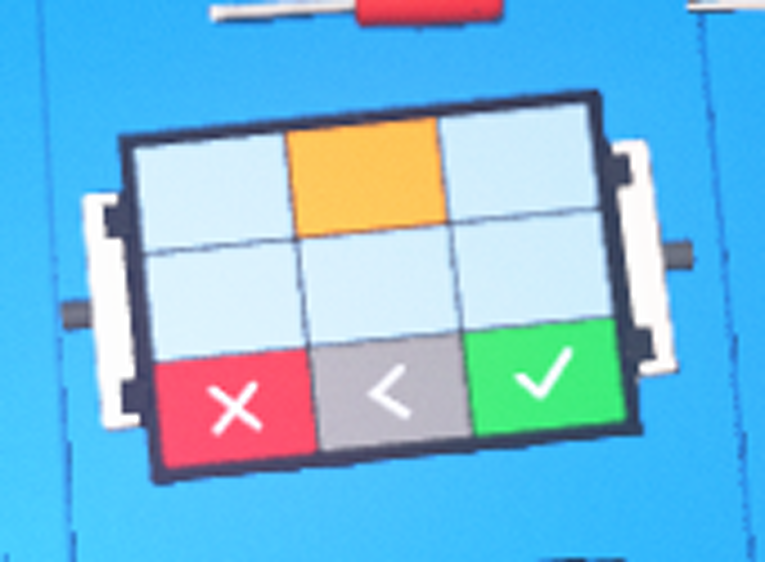

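The crop confirms it: orange is the middle square of the head row, at about (368,177) in the crop. The green tick is the right-hand key at the foot, (548,378). The measured sizes (55x76 mm and 51x77 mm) and the 111 mm spacing along x match the description, and the yaw is 4.7°. I'll shut the fingers, align with the tablet, then travel high.

Call:
{"api": "send_rows", "payload": {
  "steps": [
    {"turn": -0.93, "grip": 0},
    {"turn": -0.93, "grip": 0},
    {"turn": -0.93, "grip": 0},
    {"turn": -0.93, "grip": 0},
    {"tx": -0.2, "ty": -0.4, "grip": 0},
    {"tx": -0.25, "ty": -0.5, "grip": 0},
    {"tx": -0.25, "ty": -0.5, "grip": 0},
    {"tx": -0.25, "ty": -0.5, "grip": 0},
    {"tx": -0.25, "ty": -0.5, "grip": 0},
    {"tx": -0.25, "ty": -0.5, "grip": 0},
    {"tx": -0.25, "ty": -0.5, "grip": 0},
    {"tx": -0.25, "ty": -0.5, "grip": 0}
  ],
  "newtons": 10
}}

```text
validation failed for argument at $.st...
```

Call:
{"api": "send_rows", "payload": {
  "steps": [
    {"tx": -0.27, "ty": -0.55},
    {"tx": -0.27, "ty": -0.55},
    {"tx": -0.27, "ty": -0.55},
    {"tx": -0.27, "ty": -0.55},
    {"tx": -0.27, "ty": -0.55},
    {"tx": -0.27, "ty": -0.55},
    {"tx": -0.27, "ty": -0.55},
    {"tx": -0.27, "ty": -0.55},
    {"tx": -0.27, "ty": -0.55},
    {"tx": -0.27, "ty": -0.55},
    {"tx": -0.27, "ty": -0.55},
    {"tx": 0}
  ]
}}

```text
validation failed for argument at $.st...
```

The rows were refused, probably because each one needs all five numbers. I'll test that with a single row.

Call:
{"api": "send_rows", "payload": {
  "steps": [
    {"tx": 0, "ty": 0, "tz": 0, "turn": -0.93, "grip": 0}
  ],
  "newtons": 10
}}

```text
time: 0.22
position: [0.2754, 0.5884, 0.2405]
tool_rot: [-0.477, -3.105, 0.002]
ft_force: [-0.1, -0.4, -0.3]
grip_width: 0.946
grip_force: 0.0
```

Call:
{"api": "send_rows", "payload": {
  "steps": [
    {"tx": 0, "ty": 0, "tz": 0, "turn": -0.93, "grip": 0},
    {"tx": 0, "ty": 0, "tz": 0, "turn": -0.93, "grip": 0},
    {"tx": 0, "ty": 0, "tz": 0, "turn": -0.93, "grip": 0},
    {"tx": -0.2, "ty": -0.4, "tz": 0, "turn": 0, "grip": 0},
    {"tx": -0.25, "ty": -0.5, "tz": 0, "turn": 0, "grip": 0},
    {"tx": -0.25, "ty": -0.5, "tz": 0, "turn": 0, "grip": 0},
    {"tx": -0.25, "ty": -0.5, "tz": 0, "turn": 0, "grip": 0},
    {"tx": -0.25, "ty": -0.5, "tz": 0, "turn": 0, "grip": 0},
    {"tx": -0.25, "ty": -0.5, "tz": 0, "turn": 0, "grip": 0},
    {"tx": -0.25, "ty": -0.5, "tz": 0, "turn": 0, "grip": 0},
    {"tx": 0, "ty": 0, "tz": 0, "turn": 0, "grip": 0}
  ]
}}

```text
time: 1.6
position: [0.396, 0.3906, 0.241]
tool_rot: [-0.119, 3.139, -0.002]
ft_force: [-0.4, 0.7, -0.6]
grip_width: 0.005
grip_force: 0.0
```

Call:
{"api": "send_rows", "payload": {
  "steps": [
    {"tx": -0.32, "ty": -0.64, "tz": 0, "turn": 0, "grip": 0},
    {"tx": -0.32, "ty": -0.64, "tz": 0, "turn": 0, "grip": 0},
    {"tx": -0.32, "ty": -0.64, "tz": 0, "turn": 0, "grip": 0},
    {"tx": -0.32, "ty": -0.64, "tz": 0, "turn": 0, "grip": 0},
    {"tx": -0.32, "ty": -0.64, "tz": 0, "turn": 0, "grip": 0},
    {"tx": -0.32, "ty": -0.64, "tz": 0, "turn": 0, "grip": 0},
    {"tx": -0.32, "ty": -0.64, "tz": 0, "turn": 0, "grip": 0},
    {"tx": -0.32, "ty": -0.64, "tz": 0, "turn": 0, "grip": 0},
    {"tx": -0.32, "ty": -0.64, "tz": 0, "turn": 0, "grip": 0},
    {"tx": -0.32, "ty": -0.64, "tz": 0, "turn": 0, "grip": 0},
    {"tx": -0.32, "ty": -0.64, "tz": 0, "turn": 0, "grip": 0},
    {"tx": 0, "ty": 0, "tz": 0, "turn": 0, "grip": 0}
  ]
}}

```text
time: 3.1
position: [0.6396, -0.0136, 0.2404]
tool_rot: [0.12, -3.139, 0.004]
ft_force: [-0.1, -1.0, -0.2]
grip_width: 0.005
grip_force: 0.0
```

On target to about 1.5 mm. I'll descend to roughly 10 mm above the glass.

Call:
{"api": "send_rows", "payload": {
  "steps": [
    {"tx": 0, "ty": 0, "tz": 0.4, "turn": 0, "grip": 0},
    {"tx": 0, "ty": 0, "tz": 0.5, "turn": 0, "grip": 0},
    {"tx": 0, "ty": 0, "tz": 0.5, "turn": 0, "grip": 0},
    {"tx": 0, "ty": 0, "tz": 0.5, "turn": 0, "grip": 0},
    {"tx": 0, "ty": 0, "tz": 0.5, "turn": 0, "grip": 0},
    {"tx": 0, "ty": 0, "tz": 0.4, "turn": 0, "grip": 0},
    {"tx": 0, "ty": 0, "tz": 0.25, "turn": 0, "grip": 0},
    {"tx": 0, "ty": 0, "tz": 0.15, "turn": 0, "grip": 0},
    {"tx": 0, "ty": 0, "tz": 0, "turn": 0, "grip": 0}
  ]
}}

```text
time: 4.22
position: [0.6387, -0.0095, 0.0491]
tool_rot: [0.129, -3.138, -0.0]
ft_force: [-0.1, 0.8, 0.2]
grip_width: 0.007
grip_force: 0.0
```

```bash
python3 - <<'E'
from bench import ctrl
import cv2
a=ctrl.get_image("scene")["pixels"][140:340,80:400,::-1]
cv2.imwrite("pics/s2.png",cv2.resize(a,None,fx=2.5,fy=2.5))
s=ctrl.get_state(); print(s["position"],s["ft_force"])
E
```

```text
[ 0.63921807 -0.00978307  0.04975409] [-0.01865933  0.41739453  0.06541261]
```

View pics/s2.png

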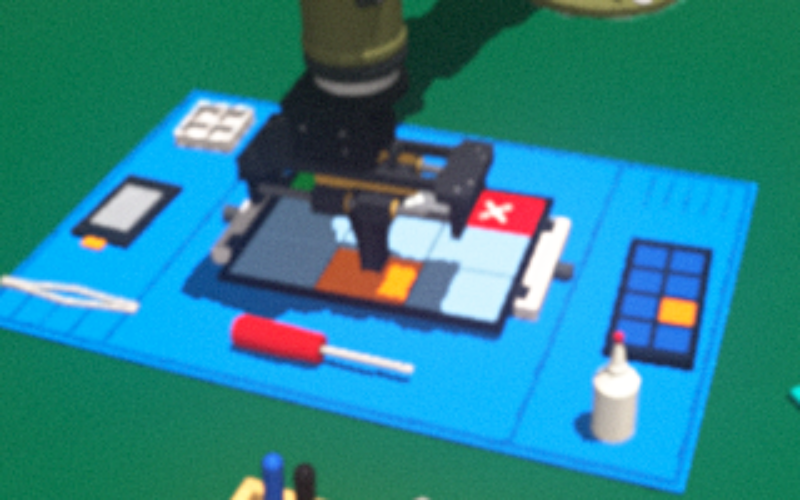

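The closed fingertips hang over the orange square at about (370,265) in the crop, clear of everything. They've drifted about 5 mm in +y, so I'll correct that and come down slowly.

Call:
{"api": "send_rows", "payload": {
  "steps": [
    {"tx": 0, "ty": -0.09, "tz": 0, "turn": 0, "grip": 0},
    {"tx": 0, "ty": 0, "tz": 0.08, "turn": 0, "grip": 0},
    {"tx": 0, "ty": 0, "tz": 0.04, "turn": 0, "grip": 0},
    {"tx": 0, "ty": 0, "tz": 0.02, "turn": 0, "grip": 0},
    {"tx": 0, "ty": 0, "tz": 0.02, "turn": 0, "grip": 0},
    {"tx": 0, "ty": 0, "tz": 0, "turn": 0, "grip": 0}
  ]
}}

```text
time: 5.03
position: [0.6392, -0.0154, 0.0396]
tool_rot: [0.128, -3.139, -0.0]
ft_force: [-0.5, 0.6, -0.2]
grip_width: 0.003
grip_force: 0.0
```

Call:
{"api": "send_rows", "payload": {
  "steps": [
    {"tx": 0, "ty": 0, "tz": 0.02, "turn": 0, "grip": 0},
    {"tx": 0, "ty": 0, "tz": 0.02, "turn": 0, "grip": 0},
    {"tx": 0, "ty": 0, "tz": 0, "turn": 0, "grip": 0}
  ]
}}

```text
time: 5.4
position: [0.6395, -0.0154, 0.0377]
tool_rot: [-0.128, 3.139, 0.0]
ft_force: [-1.4, -0.4, 3.7]
grip_width: 0.006
grip_force: 1.8
```

Contact: 3.7 N. I'll add about 0.5 mm and rest there for two seconds.

Call:
{"api": "send_rows", "payload": {
  "steps": [
    {"tx": 0, "ty": 0, "tz": 0.01, "turn": 0, "grip": 0},
    {"tx": 0, "ty": 0, "tz": 0, "turn": 0, "grip": 0},
    {"tx": 0, "ty": 0, "tz": 0, "turn": 0, "grip": 0},
    {"tx": 0, "ty": 0, "tz": 0, "turn": 0, "grip": 0},
    {"tx": 0, "ty": 0, "tz": 0, "turn": 0, "grip": 0},
    {"tx": 0, "ty": 0, "tz": 0, "turn": 0, "grip": 0},
    {"tx": 0, "ty": 0, "tz": 0, "turn": 0, "grip": 0},
    {"tx": 0, "ty": 0, "tz": 0, "turn": 0, "grip": 0},
    {"tx": 0, "ty": 0, "tz": 0, "turn": 0, "grip": 0}
  ]
}}

```text
time: 6.52
position: [0.6394, -0.0154, 0.0372]
tool_rot: [-0.128, 3.139, 0.0]
ft_force: [-1.5, 0.0, 4.3]
grip_width: 0.002
grip_force: 2.8
```

Call:
{"api": "send_rows", "payload": {
  "steps": [
    {"tx": 0, "ty": 0, "tz": 0, "turn": 0, "grip": 0},
    {"tx": 0, "ty": 0, "tz": 0, "turn": 0, "grip": 0},
    {"tx": 0, "ty": 0, "tz": 0, "turn": 0, "grip": 0},
    {"tx": 0, "ty": 0, "tz": 0, "turn": 0, "grip": 0},
    {"tx": 0, "ty": 0, "tz": 0, "turn": 0, "grip": 0},
    {"tx": 0, "ty": 0, "tz": 0, "turn": 0, "grip": 0},
    {"tx": 0, "ty": 0, "tz": 0, "turn": 0, "grip": 0},
    {"tx": 0, "ty": 0, "tz": 0, "turn": 0, "grip": 0}
  ]
}}

```text
time: 7.52
position: [0.6395, -0.0154, 0.0373]
tool_rot: [-0.128, 3.138, 0.0]
ft_force: [-1.5, 0.7, 4.8]
grip_width: 0.01
grip_force: 2.8
```

About 2 s held at 4–5 N. Next I lift off and go to the tick key: 111 mm along tool +x, 78 mm along tool −y.

Call:
{"api": "send_rows", "payload": {
  "steps": [
    {"tx": 0, "ty": 0, "tz": -0.2, "turn": 0, "grip": 0},
    {"tx": 0, "ty": 0, "tz": -0.4, "turn": 0, "grip": 0},
    {"tx": 0, "ty": 0, "tz": -0.2, "turn": 0, "grip": 0},
    {"tx": 0.2, "ty": -0.15, "tz": 0, "turn": 0, "grip": 0},
    {"tx": 0.4, "ty": -0.3, "tz": 0, "turn": 0, "grip": 0},
    {"tx": 0.5, "ty": -0.35, "tz": 0, "turn": 0, "grip": 0},
    {"tx": 0.4, "ty": -0.3, "tz": 0, "turn": 0, "grip": 0},
    {"tx": 0.35, "ty": -0.2, "tz": 0, "turn": 0, "grip": 0},
    {"tx": 0, "ty": 0, "tz": 0, "turn": 0, "grip": 0},
    {"tx": 0, "ty": 0, "tz": 0, "turn": 0, "grip": 0}
  ]
}}

```text
time: 8.78
position: [0.535, -0.1018, 0.0843]
tool_rot: [-0.129, 3.139, 0.001]
ft_force: [0.2, -0.0, -0.4]
grip_width: 0.005
grip_force: 0.0
```

Call:
{"api": "send_rows", "payload": {
  "steps": [
    {"tx": 0, "ty": 0, "tz": 0.2, "turn": 0, "grip": 0},
    {"tx": 0, "ty": 0, "tz": 0.25, "turn": 0, "grip": 0},
    {"tx": 0, "ty": 0, "tz": 0.15, "turn": 0, "grip": 0},
    {"tx": 0, "ty": 0, "tz": 0.1, "turn": 0, "grip": 0},
    {"tx": 0, "ty": 0, "tz": 0, "turn": 0, "grip": 0}
  ]
}}

```text
time: 9.4
position: [0.5346, -0.1022, 0.042]
tool_rot: [0.128, -3.138, 0.0]
ft_force: [0.5, 0.7, 0.1]
grip_width: 0.006
grip_force: 0.0
```

Centred, about 3.5 mm above contact. I'll tap down and read the force before lifting.

Call:
{"api": "send_rows", "payload": {
  "steps": [
    {"tx": 0, "ty": 0, "tz": 0.04, "turn": 0, "grip": 0},
    {"tx": 0, "ty": 0, "tz": 0.02, "turn": 0, "grip": 0},
    {"tx": 0, "ty": 0, "tz": 0.015, "turn": 0, "grip": 0},
    {"tx": 0, "ty": 0, "tz": 0, "turn": 0, "grip": 0}
  ]
}}

```text
time: 9.9
position: [0.5352, -0.1022, 0.0384]
tool_rot: [-0.128, 3.138, 0.0]
ft_force: [-0.1, 0.2, 0.2]
grip_width: 0.004
grip_force: 0.4
```

Fz is only 0.2 N, so it's barely touching. I'll go about 1 mm lower.

Call:
{"api": "send_rows", "payload": {
  "steps": [
    {"tx": 0, "ty": 0, "tz": 0.018, "turn": 0, "grip": 0},
    {"tx": 0, "ty": 0, "tz": 0, "turn": 0, "grip": 0}
  ]
}}

```text
time: 10.15
position: [0.5352, -0.1023, 0.0375]
tool_rot: [-0.128, 3.139, 0.0]
ft_force: [-1.5, -0.1, 4.6]
grip_width: 0.007
grip_force: 2.2
```

The tap registered at 4.6 N. Now lifting well clear.

Call:
{"api": "send_rows", "payload": {
  "steps": [
    {"tx": 0, "ty": 0, "tz": -0.2, "turn": 0, "grip": 0},
    {"tx": 0, "ty": 0, "tz": -0.5, "turn": 0, "grip": 0},
    {"tx": 0, "ty": 0, "tz": -0.5, "turn": 0, "grip": 0},
    {"tx": 0, "ty": 0, "tz": -0.5, "turn": 0, "grip": 0},
    {"tx": 0, "ty": 0, "tz": -0.5, "turn": 0, "grip": 0},
    {"tx": 0, "ty": 0, "tz": -0.5, "turn": 0, "grip": 0},
    {"tx": 0, "ty": 0, "tz": -0.3, "turn": 0, "grip": 0},
    {"tx": 0, "ty": 0, "tz": 0, "turn": 0, "grip": 0},
    {"tx": 0, "ty": 0, "tz": 0, "turn": 0, "grip": 0}
  ]
}}

```text
time: 11.28
position: [0.5343, -0.1021, 0.2159]
tool_rot: [0.128, -3.137, -0.0]
ft_force: [-0.8, -0.3, -0.3]
grip_width: 0.008
grip_force: 0.0
```

```bash
python3 - <<'E'
from bench import ctrl
s=ctrl.get_state(); print(s["time"],s["position"],s["ft_force"])
if s["position"][2]>0.15: print(ctrl.close_job())
E
```

```text
11.275 [ 0.53430686 -0.10206944  0.21586059] [-0.75137611 -0.30767661 -0.31047895]
the job is handed in; nothing more can be done
None
```

The fingertips rested on the orange square for about 2 s at 4–5 N, lifted off, tapped the green tick key at about 4.6 N, and drew about 0.2 m clear of the glass; the job is handed in at 11.3 s, with no verdict returned.

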